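Close up the puzzle-board rack and clamp its stop

TASK

The wooden stop of the plywood board rack is clamped too far from the boards. First loosen its wing knob by about a quarter turn anticlockwise, then slide the stop along the rail until the three upright boards are squared up flush between it and the fixed end cheek, with no gaps left, and turn the wing knob fully clockwise again to lock the stop there. Keep the boards standing and do not disturb the other toys.

Things in the scene. Friction and masses are not known exactly. Their poses are not given: they have to be found in the camera images.
- rack: Fixed plywood base 240 x 400 x 12 mm. Origin on the table; x points away from the robot's side, y runs along the rail (leftwards) from the stop to the end cheek. Aluminium rail 40 mm wide along y at x = -65 mm, top 32 mm above the table. Board channel x = -11 to +111 mm, floor 12 mm above the table, lips to 28 mm.
- stop_face (a point): Middle of the flat face of the sliding wooden stop that is to meet the boards (faces rack +y), 65 mm above the table; axes as the rack's. It is an upright brown plate 118 mm along x (59 mm either side of this point), 16 mm thick (its back, good to push on, is 16 mm behind in -y), 14 to 115 mm above the table.
- stop (a joint): Slide of the stop along the rail in m, 0 (right end) to 0.25, growing towards the boards (rack +y); about 3 N moves it when loose. Plate and carriage are one: the carriage block on the rail, 64 x 70 mm, top 62 mm above the table, is centred 115 mm in -x and 35 mm in -y from point stop_face and carries the wing knob.
- clamp (a joint): Angle of the wing knob in rad: 0 = fully clockwise seen from above, locked, wing parallel to the rail; it grows anticlockwise to 1.5 = fully loose, wing across the rail. The screw grips the rail below about 0.5. It stays where it is left; about 0.15 N m turns it, 0.25 N m tightens it.
- clamp_wing (a point): Centre of the wing knob, on its upright turning axis, 96 mm above the table. The wing is a brown wooden bar 104 mm long (its own y axis), 18 mm wide (own x), 84 to 108 mm above the table, free below except for a 26 mm round neck in the middle; it turns with the knob and moves with the stop.
- end_cheek: Fixed upright plywood plate 118 x 20 x 110 mm on the rack floor. Origin at the bottom of the middle of its flat face towards the boards (that face is at its y = 0, the plate lies at y = 0 to 20 mm), 12 mm above the table; axes as the rack's.
- board1: Loose beech puzzle board standing upright in the channel, 110 (x) x 22 (y) x 106 (z) mm, about 0.19 kg. Origin at the centre of its underside. Boards may stand in any order, with gaps, slightly askew.
- board2: As board1, 112 mm high.
- board3: As board1, 118 mm high.
- tin: Loose stainless tin with twist cap, 64 dia x 85 mm, bystander in front of the rack. Origin centre of underside.
- cups: Loose orange stack of upturned cups, 84 dia x 98 mm, bystander in front of the rack. Origin centre of underside.
- gear_toy: Loose green gear toy 100 x 150 mm with a crank, 88 mm high, bystander right of the rack. Origin centre of underside.
- flat_puzzle: Loose lying beech puzzle 130 x 160 mm, 28 mm high with its pegs, bystander left of the rack. Origin centre of underside.
- train: Loose wooden train 70 x 130 x 72 mm, bystander behind the rack. Origin centre of underside.
- bridge: Loose wooden block bridge 40 x 104 x 74 mm, bystander behind the rack. Origin centre of underside.
Things that resemble listed ones, but are neither listed nor needed, are in the scene too. What is shaped like the board3 but purple or turquoise is not meant.

How it is judged:
On the way, in this order (a step that is already met when the one before it is completed fails the run):
1. the wing knob is loosened (past 0.9 rad) with the stop still within 20 mm of where it was (value of joint clamp above 0.9 rad and distance of stop_face from where it was at the start of the episode below 0.02 m), for 0.2 s.
2. the stop has closed the boards up against the end cheek, gaps adding up to less than 5 mm (y of stop_face in the frame of end_cheek above -0.071 m), for 0.2 s.
At the end, for the whole second after the job is handed in: The wing knob is turned back to within 0.3 rad of fully clockwise, the three boards stand upright (within 0.06 rad) and at rest in the channel between stop and end cheek, square to them within 0.06 rad, all gaps together under 5 mm, and the stop is still (value of joint clamp below 0.3 rad and y of stop_face in the frame of end_cheek above -0.071 m and angle between each of board1, board2, board3's own z axis and vertical below 0.06 rad and angle between the y axis of each of board1, board2, board3 and the y axis of end_cheek, either way round below 0.06 rad and height (world z) of each of board1, board2, board3 below 0.018 m and y of each of board1, board2, board3 in the frame of end_cheek below 0 m and y of each of board1, board2, board3 in the frame of stop_face above 0 m and linear speed of each of board1, board2, board3 below 0.01 m/s and velocity of joint stop between -0.005 and 0.005 m/s); the robot touches nothing.
It fails at once if a board tipped over (more than 0.5 rad) (angle between any of board1, board2, board3's own z axis and vertical above 0.5 rad).
It fails at once if another toy was moved by more than 30 mm or tipped over (distance of any of tin, cups, gear_toy, flat_puzzle, train, bridge from where it was at the start of the episode above 0.03 m or angle between any of tin, cups, gear_toy, flat_puzzle, train, bridge's own z axis and vertical above 0.5 rad).
It also fails if it takes over 67 s, if anything falls off the work surface, if the arm or the gripper's body presses on something with over 40 N, if the wrist force passes 120 N, or if a joint passes its speed limit or range.

ROBOT

A 7-joint arm with a two-finger parallel gripper is mounted at the origin on the work surface. World frame = base frame: x ahead of the robot, y to its left, z up, the work surface at z = 0. Lengths are in m, angles in rad, forces in N, time in s.
With the tool pointing down it reaches from about 0.425 to 0.875 m from the base axis. Payload 4.7 kg.
Tool frame: the origin (TCP) lies midway between the tips of the shut fingers; the grasp point (between the pads) lies 19 mm behind it; z points along the fingers, y is the line along which they close (so a half turn about z gives the same grasp; the last joint's range is limited). The gripper opens to 87 mm and grips with 3 to 60 N. Pads are 19 mm wide; open, the fingers measure 117 mm over their backs; the gripper's body (75 mm by 190 mm) begins 51 mm behind the grasp point.
Start: joints at [1.173, 0.321, -0.07, 1.45, 0.023, 1.371, -0.057], TCP at [0.26, -0.596, 0.223] pointing down, gripper open.
Joint ranges: [-2.86, 2.86], [-0.3, 2.09], [-1.38, 1.24], [0.06, 2.45], [-1.56, 4.7], [0.09, 2.05], [-2.69, 2.69]. Speed limits (rad/s): [2.57, 2.57, 3.14, 3.14, 3.14, 3.14, 3.14].

INTERFACE

Orientations are given as a rotation vector (axis times angle).
In Python, from bench import ctrl gives the robot as it stands. The module is installed in compiled form; this text tells all that it offers.
- The arm moves only by the tool carry_out, never from a script. Its argument "steps" is a list of rows, each a list of 7 numbers: the turn, a rotation vector about the world's x, y, z in degrees, then the shift along the world's x, y, z in cm, then the opening, from 0 (shut) to 1 (fully open). A call has 1 to 12 rows; each row is the pose to reach, as a shift and turn from the pose commanded when the call began; what a row does not reach only later rows make up. A row lasts 1/10 s, in which the tool goes at most 50 mm and 8.59 degrees, less where a joint would pass 70% of its speed; a pose out of reach is approached as far as the arm can. A call with a gripper value outside its range is refused whole. The fingers move at their own pace and stop on an object; "squeeze" is the grip in N (left out, the last holds). Time passes only in rows, so rows that repeat a pose let the fingers close. It gives the time, the measured TCP pose, the force, the opening and the grip force at its end, in the units of the state.
- ctrl.get_state(): the state, without advancing time (a new reading comes with each control period).
- ctrl.get_image(name): name is "scene" or "top" or "wrist"; returns a dict with "pixels" (400x640x3 uint8, red, green, blue), "camera_matrix" (3x3 intrinsics, pixels), "cam_to_world" (4x4, takes a point from camera to world coordinates); the wrist camera has in their place "T_tool_cam" (4x4, takes a point from camera to tool coordinates, whose origin is the TCP and whose axes are the flange's). Camera axes: x right, y down, z forward; pixel columns grow to the right and rows downward; lengths in m; the calibration is good to about 2 mm. A picture is of the moment at which its call begins: read the wrist's pose just before it. There is no depth.
- ctrl.close_job(): hands the job in; it is judged then, once.
The state is a dict: "time": time; "joint_positions": joint angles; "qd": joint speeds; "joint_torque": joint torques, N m; "position": TCP position; "tool_rot": TCP orientation; "ft_force": force on the tool from outside, world axes, zero at the start; "torque": the same for the moment, N m; "grip_width": opening from 0.0 (shut) to 1.0 (fully open); "grip_force": force on a finger pad.
Only numpy, scipy, OpenCV 4.12 (cv2) and the standard library are available. Lean on these libraries where they do the work, as an engineer would, in place of code of your own. Each camera call takes 0.05 s, during which the arm holds its last target. There are 200 camera calls.

## Working session

There is one attempt and no reset: what is moved stays moved. The work goes in short steps, Python scripts to look and compute and a tool call to move; the robot and the scene stay as the last step left them, time stands still between calls to the robot, and variables do not carry over. Pictures are saved under pics/ and viewed, at most 10 in all, crops included, and the job is handed in when it is done.

Besides the shell and the picture viewer there is one more tool, called after "Call:" by a JSON object that holds its "method" and its "body", one argument or row to a line. carry_out: Moves the arm, as the interface text tells. Its arguments: {"type":"object","properties":{"steps":{"type":"array","items":{"type":"array","items":{"type":"number"}}},"squeeze":{"type":"number"}},"required":["steps"]}

```bash
mkdir -p pics; cat > h.py <<'E'
import numpy as np, cv2
from bench import ctrl
def snap(name,fn=None):
    st=ctrl.get_state(); im=ctrl.get_image(name)
    if fn: cv2.imwrite('pics/'+fn,im["pixels"][:,:,::-1])
    return st,im
def ray(im,uv,T=None):
    T=np.array(im["cam_to_world"]) if T is None else T
    d=np.linalg.inv(im["camera_matrix"])@np.array([uv[0],uv[1],1.])
    return T[:3,3],T[:3,:3]@d
def onz(im,uv,z,T=None):
    o,d=ray(im,uv,T); return o+d*(z-o[2])/d[2]
def proj(im,p,T=None):
    T=np.array(im["cam_to_world"]) if T is None else T
    c=np.linalg.inv(T)@np.append(p,1); q=im["camera_matrix"]@c[:3]; return q[:2]/q[2]
def cross(r1,r2):
    A=np.c_[r1[1],-r2[1]]; s=np.linalg.lstsq(A,r2[0]-r1[0],rcond=None)[0]
    a=r1[0]+s[0]*r1[1]; b=r2[0]+s[1]*r2[1]; return (a+b)/2,np.linalg.norm(a-b)
E
python3 - <<'E'
from h import *
for n in("scene","top"):
    s,i=snap(n,n+"0.png"); print(n,np.round(i["cam_to_world"],3).tolist(),np.round(i["camera_matrix"],1).tolist())
print({k:np.round(v,3).tolist() for k,v in s.items()})
E
```

```text
scene [[0.771, 0.428, -0.472, 1.004], [0.637, -0.532, 0.558, -0.457], [-0.012, -0.731, -0.683, 0.7], [0.0, 0.0, 0.0, 1.0]] [[363.9, 0.0, 317.1], [0.0, 363.9, 195.6], [0.0, 0.0, 1.0]]
top [[0.003, -0.993, 0.114, 0.421], [-1.0, -0.003, 0.003, 0.024], [-0.003, -0.114, -0.993, 1.295], [0.0, 0.0, 0.0, 1.0]] [[470.6, 0.0, 308.8], [0.0, 470.6, 201.6], [0.0, 0.0, 1.0]]
{'time': 0.05, 'joint_positions': [1.173, 0.322, -0.07, 1.452, 0.023, 1.371, -0.057], 'qd': [-0.0, 0.001, 0.0, -0.002, -0.0, 0.001, -0.0], 'joint_torque': [0.0, -49.299, -0.406, -31.37, -0.064, 0.04, 0.0], 'position': [0.26, -0.595, 0.221], 'tool_rot': [-3.073, -0.642, 0.001], 'ft_force': [-1.116, 0.441, 0.906], 'torque': [-0.019, -0.018, -0.04], 'grip_force': 0.0, 'grip_width': 1.0}
```

View pics/top0.png

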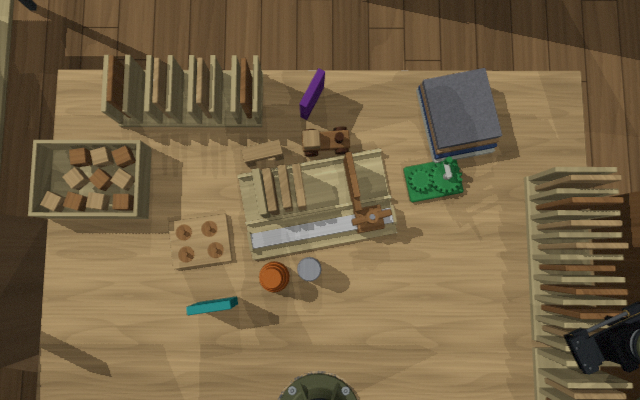

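View pics/scene0.png

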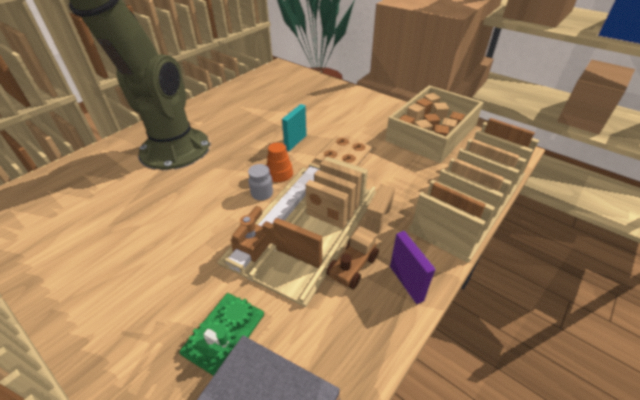

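The top view shows the rack around (320,205), with the wing knob at about (372,217), the stop plate at (352,180) and the boards at (268..300,188). In front of the rack are the cups at (274,276) and the tin at (309,269). I'll enlarge both views.

```bash
python3 - <<'E'
import cv2
a=cv2.imread('pics/top0.png')[140:265,230:410]; cv2.imwrite('pics/topc.png',cv2.resize(a,None,fx=4.4,fy=4.4,interpolation=cv2.INTER_CUBIC))
a=cv2.imread('pics/scene0.png')[155:305,215:400]; cv2.imwrite('pics/scenec.png',cv2.resize(a,None,fx=4,fy=4,interpolation=cv2.INTER_CUBIC))
E
```

```text
(no output)
```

View pics/topc.png

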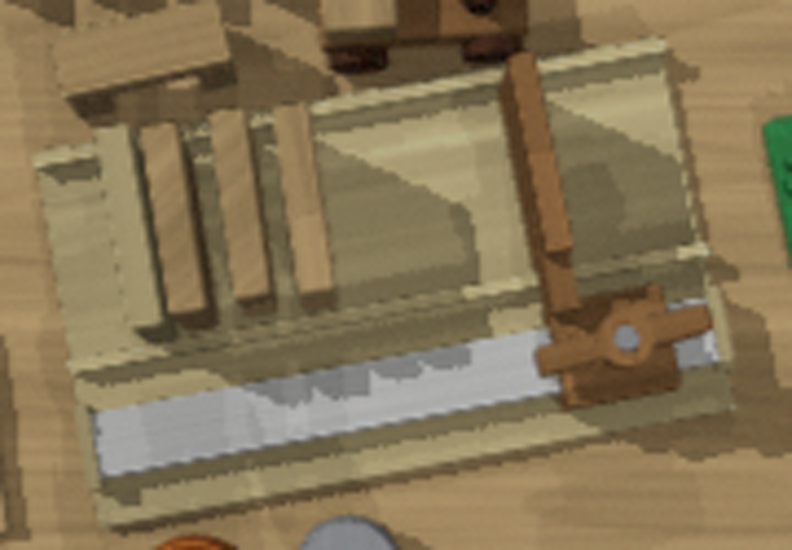

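View pics/scenec.png

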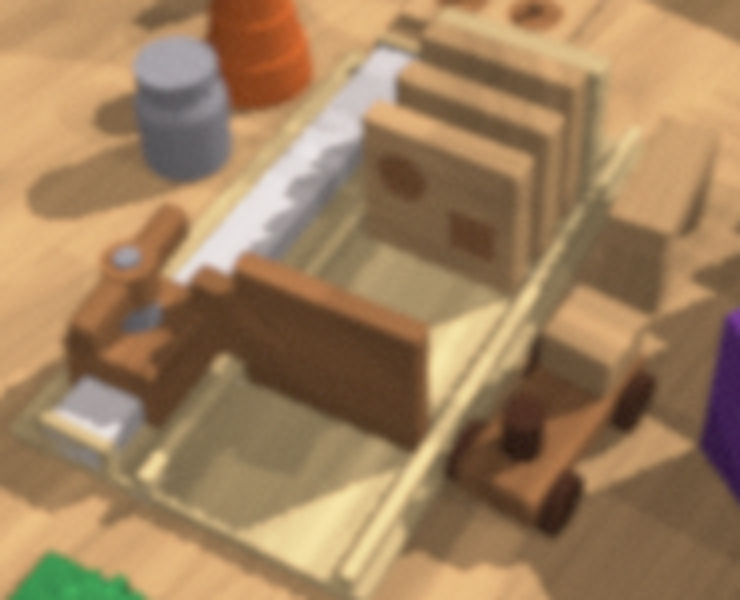

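The enlarged top view shows the knob centre at (627,338), with the wing running from (540,360) to (712,318). The stop's top far edge is at (505..535,55) and its near end is at (570,250). The boards' tops are at x≈170, 240 and 305. Rail corners are (95,410), (105,478) and (718,360). In the enlarged scene view the knob is at (126,257).

```bash
cat >> h.py <<'E'
t=lambda u,v:((u+.5)/4.4-.5+230,(v+.5)/4.4-.5+140)
c=lambda u,v:((u+.5)/4-.5+215,(v+.5)/4-.5+155)
E
python3 - <<'E'
from h import *
_,T=snap("top");_,S=snap("scene")
r=lambda x:np.round(x,4)
k,e=cross(ray(T,t(627,338)),ray(S,c(126,257)));print("knob top",r(k),e)
# cheek / stop corners both views
for n,a,b in [("stop far inner top? ",(535,53),(426,330)),("cheek far-left top",(100,128),(606,66)),("board3? near top",(303,297),(370,107))]:
    p,e=cross(ray(T,t(*a)),ray(S,c(*b)));print(n,r(p),e)
# directions
def ang(a,b,z): 
    d=onz(T,t(*b),z)-onz(T,t(*a),z); return r(np.degrees(np.arctan2(d[1],d[0]))),r(np.linalg.norm(d[:2]))
print("rail lower edge",ang((718,360),(105,478),.032))
print("base front edge",ang((733,408),(110,528),.012), r(onz(T,t(733,408),.012)),r(onz(T,t(110,528),.012)))
print("far lip",ang((665,42),(38,155),.028))
print("wing",ang((712,318),(540,360),.108))
print("stop face (rt img left edge)",ang((547,250),(505,60),.115),"back",ang((572,247),(535,53),.115))
print("stop top corners",[r(onz(T,t(*q),.115)) for q in [(547,250),(505,60),(535,53),(572,247)]])
print("cheek face top",ang((163,325),(130,122),.122),[r(onz(T,t(*q),.122)) for q in [(163,325),(130,122)]])
for x in [((205,308),(175,122)),((272,293),(240,108)),((333,288),(305,103))]: print("board right edges",ang(*x,.118),[r(onz(T,t(*q),.118)) for q in x])
for n,a,z in [("tin",(350,540),.085),("gear",None,0)]:
    if a: print(n,r(onz(T,t(*a),z)))
print("tin",r(onz(T,(309,267),.085)),"cups",r(onz(T,(274,276),.08)))
E
```

```text
knob top [ 0.52   -0.1321  0.1085] 0.0004304851020856881
stop far inner top?  [ 0.687  -0.0772  0.1184] 0.007372108923313186
cheek far-left top [0.6391 0.1709 0.1143] 0.0031955684337733265
board3? near top [0.5423 0.0532 0.1068] 0.002457783576256795
rail lower edge (np.float64(101.0512), np.float64(0.3804))
base front edge (np.float64(101.0319), np.float64(0.3917)) [ 0.4846 -0.2101  0.012 ] [0.4097 0.1744 0.012 ]
far lip (np.float64(100.534), np.float64(0.3965))
wing (np.float64(103.8881), np.float64(0.1021))
stop face (rt img left edge) (np.float64(11.9508), np.float64(0.1135)) back (np.float64(10.2107), np.float64(0.1153))
stop top corners [array([ 0.5698, -0.0861,  0.115 ]), array([ 0.6809, -0.0626,  0.115 ]), array([ 0.6851, -0.0801,  0.115 ]), array([ 0.5716, -0.1005,  0.115 ])]
cheek face top (np.float64(9.9558), np.float64(0.1189)) [array([0.5253, 0.1332, 0.122 ]), array([0.6425, 0.1538, 0.122 ])]
board right edges (np.float64(9.7473), np.float64(0.1094)) [array([0.5355, 0.1097, 0.118 ]), array([0.6433, 0.1282, 0.118 ])]
board right edges (np.float64(10.1799), np.float64(0.1091)) [array([0.5442, 0.0715, 0.118 ]), array([0.6516, 0.0908, 0.118 ])]
board right edges (np.float64(8.7894), np.float64(0.1087)) [array([0.5472, 0.0366, 0.118 ]), array([0.6546, 0.0533, 0.118 ])]
tin [0.4039 0.0265 0.085 ]
tin [0.3921 0.0269 0.085 ] cups [0.3689 0.1162 0.08  ]
```

Knob height 0.1085 agrees with the text (0.108), and the knob-to-stop offset agrees within 2 mm. Rack yaw is about 10.8° and the stop has about 157 mm to travel. I'll grasp the wing's right arm, 35 mm from the axis, turn it there, drag the stop, and turn it back.

Call:
{"method": "carry_out", "body": {
  "steps": [
    [0,0,77.2,26.6,43.0,-4,0.6],
    [0,0,77.2,26.6,43.0,-4,0.6],
    [0,0,77.2,26.6,43.0,-4,0.6],
    [0,0,77.2,26.6,43.0,-4,0.6],
    [0,0,77.2,26.6,43.0,-4,0.6],
    [0,0,77.2,26.6,43.0,-4,0.6],
    [0,0,77.2,26.6,43.0,-4,0.6],
    [0,0,77.2,26.6,43.0,-4,0.6],
    [0,0,77.2,26.6,43.0,-4,0.6],
    [0,0,77.2,26.6,43.0,-4,0.6],
    [0,0,77.2,26.6,43.0,-4,0.6],
    [0,0,77.2,26.6,43.0,-4,0.6]
  ],
  "squeeze": 30
}}

```text
time: 1.4
position: [0.5268, -0.1633, 0.1823]
tool_rot: [-1.997, -2.425, -0.001]
ft_force: [0.7, -0.8, 0.1]
grip_width: 0.603
grip_force: 0.0
```

Call:
{"method": "carry_out", "body": {
  "steps": [
    [0,0,0,0,0,0,0.6],
    [0,0,0,0,0,0,0.6],
    [0,0,0,0,0,0,0.6],
    [0,0,0,0,0,0,0.6]
  ]
}}

```text
time: 1.8
position: [0.5257, -0.1669, 0.1827]
tool_rot: [2.005, 2.418, -0.0]
ft_force: [-0.4, -0.4, -0.2]
grip_width: 0.6
grip_force: 0.0
```

```bash
cat >> h.py <<'E'
from scipy.spatial.transform import Rotation as R
def wT(s,im):
    P=np.eye(4);P[:3,:3]=R.from_rotvec(s["tool_rot"]).as_matrix();P[:3,3]=s["position"];return P@np.array(im["T_tool_cam"])
E
python3 - <<'E'
from h import *
s,W=snap("wrist","w1.png")
print(s["time"],s["position"],s["tool_rot"],s["joint_positions"])
M=R.from_rotvec(s["tool_rot"]).as_matrix();print(np.degrees(np.arctan2(M[1,1],M[0,1])),M[:,2])
print("cam",wT(s,W)[:3,3],"knob pred px",proj(W,np.array([.520,-.132,.108]),wT(s,W)))
E
```

```text
1.8 [ 0.52572062 -0.1669017   0.18267176] [ 2.00499048e+00  2.41819503e+00 -3.46459961e-04] [ 0.7385236   0.17124611 -0.52957698  1.73724391  0.09097847  1.25723446
  0.373525  ]
10.673920922601866 [ 9.81628819e-05 -3.67933740e-04 -9.99999927e-01]
cam [ 0.50839397 -0.08486422  0.34561511] knob pred px [327.28123224 155.97417178]
```

View pics/w1.png

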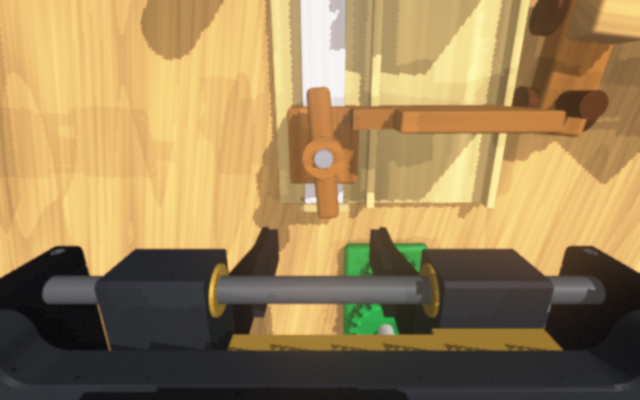

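The wrist view shows the knob at (323,158) (predicted 327,156), with the wing running from (318,88) to (328,216). The rail's left edge is (302,0)–(308,105).

```bash
python3 - <<'E'
from h import *
s,W=snap("wrist");P=wT(s,W)
g=lambda u,v,z:onz(W,(u,v),z,P)
print("knob",g(323,158,.108))
for n,a,b,z in [("wing",(328,216),(318,88),.108),("lip",(501,205),(523,20),.028),("rail",(304,105),(302,0),.032),("stop top",(401,132),(563,133),.115)]:
    d=g(*b,z)-g(*a,z);print(n,np.degrees(np.arctan2(d[1],d[0])),np.linalg.norm(d),g(*a,z),g(*b,z))
_,T=snap("top");print("tri",cross(ray(W,(323,158),P),ray(T,t(627,338))))
E
```

```text
knob [ 0.51717599 -0.13389071  0.108     ]
wing 105.12956343892309 0.09986807989685983 [ 0.5301623 -0.1805403  0.108    ] [ 0.50409647 -0.08413384  0.108     ]
lip 104.26473675669071 0.17915968594057488 [ 0.7187544  -0.16533479  0.028     ] [0.67460899 0.00830096 0.028     ]
rail 100.77611765448354 0.08924971850402719 [ 0.49222203 -0.10187768  0.032     ] [ 0.47553484 -0.01420186  0.032     ]
stop top 10.397964823121153 0.11832720591920572 [ 0.56925365 -0.10287171  0.115     ] [ 0.68563767 -0.08151552  0.115     ]
tri (array([ 0.51666432, -0.12789125,  0.1388783 ]), np.float64(0.0014646963179253943))
```

Call:
{"method": "carry_out", "body": {
  "steps": [
    [0,0,3,0.1,0,-5,0.6],
    [0,0,3,0.1,0,-8,0.6],
    [0,0,3,0.1,0,-9.5,0.6],
    [0,0,3,0.1,0,-10.6,0.6],
    [0,0,3,0.1,0,-10.6,0.6],
    [0,0,3,0.1,0,-10.6,0.6]
  ]
}}

```text
time: 2.55
position: [0.5282, -0.1659, 0.0778]
tool_rot: [1.937, 2.471, 0.001]
ft_force: [-0.1, -0.1, -0.5]
grip_width: 0.599
grip_force: 0.0
```

Call:
{"method": "carry_out", "body": {
  "steps": [
    [0,0,0,0,0,0,0.3],
    [0,0,0,0,0,0,0.1],
    [0,0,0,0,0,0,0.1],
    [0,0,0,0,0,0,0.1],
    [0,0,0,0,0,0,0.1],
    [0,0,0,0,0,0,0.1],
    [0,0,0,0,0,0,0.1],
    [0,0,0,0,0,0,0.1]
  ],
  "squeeze": 30
}}

```text
time: 3.35
position: [0.5275, -0.1658, 0.0768]
tool_rot: [1.938, 2.472, 0.001]
ft_force: [0.3, -0.9, 1.0]
grip_width: 0.209
grip_force: 30.0
```

Call:
{"method": "carry_out", "body": {
  "steps": [
    [0,0,8,0.45,0.16,0,0.1],
    [0,0,16,0.87,0.38,0,0.1],
    [0,0,24,1.26,0.65,0,0.1],
    [0,0,32,1.6,0.98,0,0.1],
    [0,0,32,1.6,0.98,0,0.1]
  ]
}}

```text
time: 3.85
position: [0.5438, -0.156, 0.0767]
tool_rot: [1.18, 2.91, 0.0]
ft_force: [1.5, -1.1, 1.2]
grip_width: 0.202
grip_force: 30.0
```

Call:
{"method": "carry_out", "body": {
  "steps": [
    [0,0,8,0.3,0.37,0,0.1],
    [0,0,16,0.54,0.78,0,0.1],
    [0,0,24,0.72,1.21,0,0.1],
    [0,0,32,0.84,1.67,0,0.1],
    [0,0,32,0.84,1.67,0,0.1],
    [0,0,32,0.84,1.67,0,0.1],
    [0,0,32,0.84,1.67,0,0.1]
  ]
}}

```text
time: 4.55
position: [0.5524, -0.1392, 0.0768]
tool_rot: [0.339, 3.121, 0.001]
ft_force: [5.2, -0.2, -1.6]
grip_width: 0.204
grip_force: 30.0
```

```bash
python3 - <<'E'
from h import *
s,W=snap("wrist");_,T=snap("top")
cv2.imwrite('pics/m1.png',np.hstack([cv2.resize(W["pixels"],(400,250))[:,:,::-1],cv2.resize(T["pixels"][140:265,230:410],(400,278))[:250,:,::-1]]))
print(s["torque"],s["joint_positions"])
E
```

```text
[ 0.03847335 -1.24906502  0.08495279] [ 0.80061814  0.34883509 -0.70325003  1.80329668  0.25290417  1.07921286
  1.36122064]
```

View pics/m1.png

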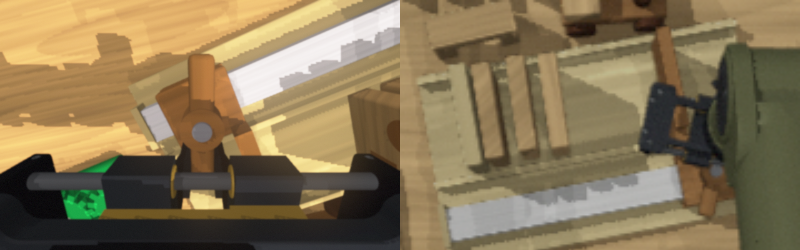

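The wing has turned to about 67° across with the stop unmoved. Now I'll drag it along the rail.

Call:
{"method": "carry_out", "body": {
  "steps": [
    [0,0,0,-0.1,0.5,0,0.1],
    [0,0,0,-0.28,1.5,0,0.1],
    [0,0,0,-0.48,2.5,0,0.1],
    [0,0,0,-0.67,3.5,0,0.1],
    [0,0,0,-0.86,4.5,0,0.1],
    [0,0,0,-1.05,5.5,0,0.1],
    [0,0,0,-1.24,6.5,0,0.1],
    [0,0,0,-1.43,7.5,0,0.1],
    [0,0,0,-1.62,8.5,0,0.1],
    [0,0,0,-1.81,9.5,0,0.1],
    [0,0,0,-1.91,10,0,0.1],
    [0,0,0,-1.91,10,0,0.1]
  ]
}}

```text
time: 5.85
position: [0.5331, -0.0388, 0.0768]
tool_rot: [0.337, 3.122, 0.0]
ft_force: [4.7, 0.9, -2.5]
grip_width: 0.202
grip_force: 30.0
```

Call:
{"method": "carry_out", "body": {
  "steps": [
    [0,0,0,-0.06,0.3,0,0.1],
    [0,0,0,-0.11,0.6,0,0.1],
    [0,0,0,-0.17,0.9,0,0.1],
    [0,0,0,-0.23,1.2,0,0.1],
    [0,0,0,-0.29,1.5,0,0.1],
    [0,0,0,-0.34,1.8,0,0.1],
    [0,0,0,-0.4,2.1,0,0.1],
    [0,0,0,-0.46,2.4,0,0.1],
    [0,0,0,-0.52,2.7,0,0.1],
    [0,0,0,-0.57,3,0,0.1],
    [0,0,0,-0.63,3.3,0,0.1],
    [0,0,0,-0.69,3.6,0,0.1]
  ]
}}

```text
time: 7.05
position: [0.5267, -0.0053, 0.0769]
tool_rot: [0.34, 3.12, -0.003]
ft_force: [6.2, -4.0, -1.8]
grip_width: 0.205
grip_force: 30.0
```

Call:
{"method": "carry_out", "body": {
  "steps": [
    [0,0,0,-0.04,0.2,0,0.1],
    [0,0,0,-0.08,0.4,0,0.1],
    [0,0,0,-0.11,0.6,0,0.1],
    [0,0,0,-0.15,0.8,0,0.1],
    [0,0,0,-0.19,1.0,0,0.1],
    [0,0,0,-0.23,1.2,0,0.1],
    [0,0,0,-0.27,1.4,0,0.1],
    [0,0,0,-0.27,1.4,0,0.1],
    [0,0,0,-0.27,1.4,0,0.1]
  ]
}}

```text
time: 7.95
position: [0.524, 0.0089, 0.0769]
tool_rot: [0.34, 3.121, -0.003]
ft_force: [4.7, -2.6, -2.3]
grip_width: 0.206
grip_force: 30.0
```

Call:
{"method": "carry_out", "body": {
  "steps": [
    [0,0,0,-0.02,0.1,0,0.1],
    [0,0,0,-0.04,0.2,0,0.1],
    [0,0,0,-0.06,0.3,0,0.1],
    [0,0,0,-0.06,0.3,0,0.1]
  ]
}}

```text
time: 8.35
position: [0.5235, 0.0112, 0.0769]
tool_rot: [0.34, 3.12, -0.004]
ft_force: [6.0, -3.8, -3.2]
grip_width: 0.202
grip_force: 30.0
```

Call:
{"method": "carry_out", "body": {
  "steps": [
    [0,0,0,-0.02,0.1,0,0.1],
    [0,0,0,-0.04,0.2,0,0.1],
    [0,0,0,-0.06,0.3,0,0.1],
    [0,0,0,-0.06,0.3,0,0.1]
  ]
}}

```text
time: 8.75
position: [0.5229, 0.0142, 0.0769]
tool_rot: [0.34, 3.12, -0.004]
ft_force: [5.9, -3.9, -2.2]
grip_width: 0.202
grip_force: 30.0
```

```bash
python3 - <<'E'
from h import *
s,W=snap("scene")
cv2.imwrite('pics/s2.png',cv2.resize(W["pixels"][155:305,215:400],None,fx=4,fy=4,interpolation=cv2.INTER_CUBIC)[:,:,::-1])
E
```

```text
(no output)
```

View pics/s2.png

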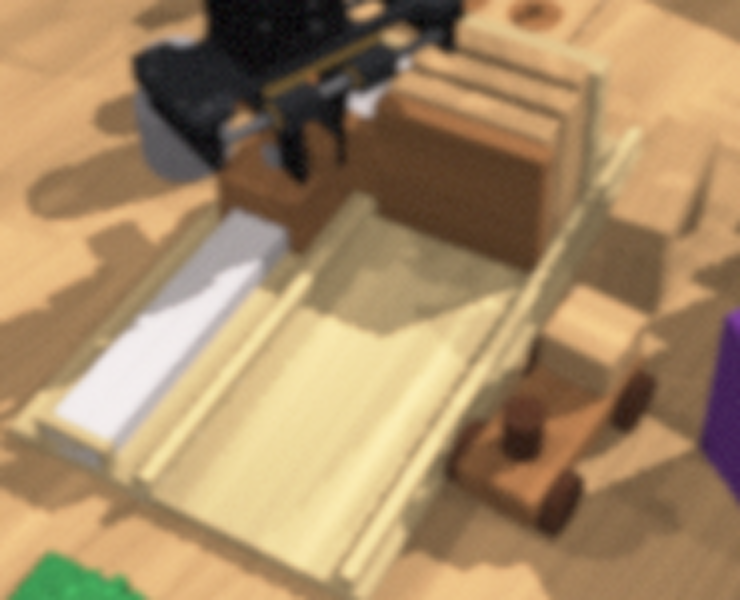

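The scene view shows the boards upright and nearly stacked between the stop and the cheek, with a small gap left near (480,75). I'll keep pushing in small steps until the force rises.

Call:
{"method": "carry_out", "body": {
  "steps": [
    [0,0,0,-0.02,0.1,0,0.1],
    [0,0,0,-0.04,0.2,0,0.1],
    [0,0,0,-0.06,0.3,0,0.1],
    [0,0,0,-0.06,0.3,0,0.1]
  ]
}}

```text
time: 9.2
position: [0.5227, 0.0151, 0.0769]
tool_rot: [0.342, 3.119, -0.008]
ft_force: [7.4, -6.9, -3.5]
grip_width: 0.204
grip_force: 30.0
```

Call:
{"method": "carry_out", "body": {
  "steps": [
    [0,0,0,-0.02,0.1,0,0.1],
    [0,0,0,-0.04,0.2,0,0.1],
    [0,0,0,-0.04,0.2,0,0.1]
  ]
}}

```text
time: 9.5
position: [0.5228, 0.0152, 0.0769]
tool_rot: [0.343, 3.118, -0.011]
ft_force: [8.0, -11.0, -3.9]
grip_width: 0.203
grip_force: 30.0
```

Contact: the position stalls while the force climbs, and travel is 157 mm as predicted. I'll turn the wing back and keep the preload on.

Call:
{"method": "carry_out", "body": {
  "steps": [
    [0,0,-8,-0.12,-0.46,0,0.1],
    [0,0,-16,-0.3,-0.89,0,0.1],
    [0,0,-24,-0.54,-1.3,0,0.1],
    [0,0,-32,-0.84,-1.67,0,0.1],
    [0,0,-40,-1.18,-2.0,0,0.1],
    [0,0,-40,-1.18,-2.0,0,0.1]
  ]
}}

```text
time: 10.1
position: [0.5101, -0.005, 0.0769]
tool_rot: [1.394, 2.808, -0.008]
ft_force: [7.4, -12.3, -3.8]
grip_width: 0.207
grip_force: 30.0
```

Call:
{"method": "carry_out", "body": {
  "steps": [
    [0,0,-8,-0.39,-0.27,0,0.1],
    [0,0,-16,-0.81,-0.49,0,0.1],
    [0,0,-24,-1.26,-0.65,0,0.1],
    [0,0,-28,-1.49,-0.7,0,0.1],
    [0,0,-28,-1.49,-0.7,0,0.1],
    [0,0,-28,-1.49,-0.7,0,0.1]
  ]
}}

```text
time: 10.7
position: [0.4954, -0.0116, 0.0769]
tool_rot: [2.026, 2.391, -0.005]
ft_force: [7.7, -12.0, -3.5]
grip_width: 0.202
grip_force: 30.0
```

```bash
python3 - <<'E'
from h import *
s=ctrl.get_state();M=R.from_rotvec(s["tool_rot"]).as_matrix();print(np.degrees(np.arctan2(M[1,1],M[0,1])),s["torque"])
E
```

```text
9.458456231119923 [-2.49876566 -1.669556    0.27761056]
```

Tool yaw and position both put the wing parallel to the rail (clamp ≈ 0). I'll release and lift.

Call:
{"method": "carry_out", "body": {
  "steps": [
    [0,0,0,0.05,-0.3,0,0.1],
    [0,0,0,0.05,-0.3,0,0.55],
    [0,0,0,0.05,-0.3,0,0.55],
    [0,0,0,0.05,-0.3,0,0.55],
    [0,0,0,0.05,-0.3,0,0.55],
    [0,0,0,0.05,-0.3,0,0.55]
  ]
}}

```text
time: 11.3
position: [0.494, -0.0079, 0.0764]
tool_rot: [-2.023, -2.403, 0.001]
ft_force: [-0.3, -0.3, 0.0]
grip_width: 0.527
grip_force: 0.0
```

Call:
{"method": "carry_out", "body": {
  "steps": [
    [0,0,0,0,0,2,0.55],
    [0,0,0,0,0,5,0.55],
    [0,0,0,0,0,9,0.55],
    [0,0,0,0,-5,13,0.55],
    [0,0,0,0,-10,16,0.55],
    [0,0,0,0,-15,16,0.55],
    [0,0,0,0,-20,16,0.55],
    [0,0,0,0,-25,16,0.55],
    [0,0,0,0,-28,16,0.55],
    [0,0,0,0,-28,16,0.55],
    [0,0,0,0,-28,16,0.55],
    [0,0,0,0,-28,16,0.55]
  ]
}}

```text
time: 12.5
position: [0.4948, -0.2865, 0.2364]
tool_rot: [-2.021, -2.404, -0.001]
ft_force: [-0.2, 0.4, -0.0]
grip_width: 0.549
grip_force: 0.0
```

```bash
python3 - <<'E'
from h import *
_,T=snap("top");_,S=snap("scene")
a=cv2.resize(T["pixels"][140:265,230:410],(396,275),interpolation=cv2.INTER_CUBIC);b=cv2.resize(S["pixels"][145:270,235:415],(396,275),interpolation=cv2.INTER_CUBIC)
cv2.imwrite('pics/f.png',np.hstack([a,b])[:,:,::-1]); print(ctrl.get_state()["position"])
E
```

```text
[ 0.49501384 -0.28624001  0.23674342]
```

View pics/f.png

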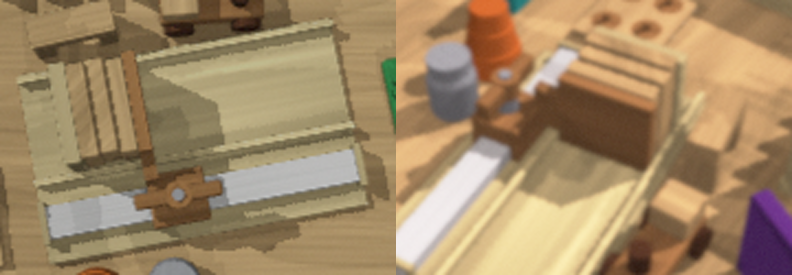

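The final views show the boards upright and flush between the stop and the cheek, with the wing along the rail from (137,205) to (222,185). The other toys haven't moved. Handing in.

```bash
python3 - <<'E'
from h import *
_,T=snap("top");p=onz(T,((178.5)/2.2-.5+230,(194.5)/2.2-.5+140),.108);print(p)
print(ctrl.close_job())
E
```

```text
[0.49036183 0.02304011 0.108     ]
the job is handed in; nothing more can be done
None
```

The job is handed in. The knob was loosened, the stop slid about 157 mm until the three boards closed up against the end cheek, and the knob was turned back clockwise to lock. The last pictures show the boards upright and flush and the other toys in place, but the hand-in returned no verdict.

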